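# Check a sloping table grill with a surface probe

### The arm

A 6-joint arm with a two-finger parallel gripper is mounted at the origin on the work surface. World frame = base frame: x ahead of the robot, y to its left, z up, the work surface at z = 0. Lengths are in mm, angles in rad, forces in N, time in s.
With the tool pointing down it reaches from about 275 to 750 mm from the base axis. Payload 10.2 kg.
Tool frame: the origin (TCP) lies at the very end of the fingers, on their centre line; the grasp point (between the pads) lies 19 mm behind it; z points along the fingers, y is the line along which they close (so a half turn about z gives the same grasp; the last joint's range is limited). The gripper opens to 85 mm and grips with 20 to 120 N. Pads are 22 mm wide; open, the fingers measure 114 mm over their backs; the gripper's body (76 mm by 85 mm) begins 54 mm behind the grasp point. The pads swing forward as they close: fully open they stand 13 mm farther back than shut.
Start: joints at [0.917, 0.313, 1.498, -0, 1.331, -0.223], TCP at [219.252, 477.032, 231.294] pointing down, gripper open.
Joint ranges: [-2.94, 2.94], [-0.97, 2.17], [0.19, 2.56], [-1.23, 4.37], [0.02, 3.11], [-2.88, 2.88]. Speed limits (rad/s): [2.39, 2.39, 3.01, 3.14, 3.14, 3.14].

### API

Orientations are given as a unit quaternion [w, x, y, z].
In Python, from rig import * gives the robot as it stands. The module is installed in compiled form; this text tells all that it offers.
- The arm moves only by the shell command python3 -m crank 'ROWS' [FORCE]. ROWS is JSON, a list that holds one entry, the list of rows, each a list of 7 numbers: the shift along the tool's x, y, z in units of 25 mm (1.0 is 25 mm), then the turn, a rotation vector about the tool's x, y, z in units of 8 degrees (1.0 is 8 degrees), then the finger opening in mm, from 0 to 85.4. A call has exactly 8 rows; each row shifts and turns the commanded pose from where the row before left it, along the tool's axes as they then stand; what a row does not reach is not made up. A row lasts 1/10 s, in which the tool goes at most 50 mm and 8.59 degrees, less where a joint would pass 70% of its speed; a pose out of reach is approached as far as the arm can. A call is refused whole if a number of a shift passes 1 or a number of a turn 1, either way. A call with a gripper value outside its range is refused whole. The fingers move at their own pace and stop on an object; FORCE is the grip in N (left out, the last holds). Time passes only in rows, so rows that do not move let the fingers close, or fill a call up. It gives the time, the measured TCP pose, the force, the opening and the grip force at its end, in the units of the state.
- sense(): the state, without advancing time (a new reading comes with each control period).
- capture(name): name is "side" or "top" or "wrist"; returns the picture (420x560x3 uint8, blue, green, red); there is no depth.
- camera_model(name): a dict with "fx", "fy", "cx", "cy" (pixels), "k1" (the pictures are not rectified: a ray, as slopes to the right and down, at radius r is drawn at 1 + k1 r^2 times it, then the intrinsics apply), "world_from_camera" (4x4, takes a point from camera to world coordinates); the wrist camera has in their place "T_tool_cam" (4x4, takes a point from camera to tool coordinates, whose origin is the TCP and whose axes are the flange's). Camera axes: x right, y up, looking along -z (the intrinsics and any distortion apply to the point x, -y, -z); pixel columns grow to the right and rows downward; lengths in mm; the calibration is good to about 2 mm. A picture is of the moment at which its call begins: read the wrist's pose just before it. camera_model takes no time and is no camera call.
- finish_job(): hands the job in; it is judged then, once.
The state is a dict: "time_s": time; "joints": joint angles; "dq": joint speeds; "tau": joint torques, N m; "eef_pos": TCP position; "ee_rot": TCP orientation; "force": force on the tool from outside, world axes, zero at the start; "wrist_torque": the same for the moment, N m; "grip_width": opening from 0.0 (shut) to 1.0 (fully open); "grip_force": force on a finger pad.
Only numpy, scipy, OpenCV 4.12 (cv2) and the standard library are available. Lean on these libraries where they do the work, as an engineer would, in place of code of your own. Each camera call takes 0.05 s, during which the arm holds its last target. There are 200 camera calls.

### The job

First slide the grill's control grip along its track until its middle lines up with the small pointer beside the track. Then take the surface probe out of its wooden holder, hold it square to the sloping plate with its foot flat in the middle of the ring mark (not the square one), and press gently so that the sprung foot goes about half-way in. Finish while still holding it there, without pushing the other things about.

Things in the scene. Friction and masses are not known exactly. Their poses are not given: they have to be found in the camera images.
- grill: table grill, fixed to the counter, 330 mm deep (its x), 320 mm wide (its y), 110 mm tall at the rear. Origin at the middle of its underside at counter height; its z is up; its -x side, the low front with the control ledge, faces roughly to the robot. The ledge's top is 34 mm above the counter, from x = -180 to -86 mm
- plate: the grill's flat dark steel cooking plate, 200 x 290 mm, rigid. Origin at the middle of its top face, at (35, 0, 75) mm in the grill's frame; its z is square to its top face, pointing up. It slopes 14 degrees, down towards the front (low at -x, about 51 mm above the counter; high at +x, about 99 mm). 12 mm wide side rims at y = +-153 mm and the rear wall stand a few mm proud of it
- spot (a point): centre of the ring mark (a thin steel ring, 36 mm across, inlaid flush in the plate), on the plate's top face at (10, 60, 0) mm in the plate's frame, on the +y half. The square mark on the -y half, at (10, -60, 0) mm, is not wanted. Axes as the plate's
- heat_top (a point): middle of the top face of the control grip, a black block 28 mm (grill x) by 20 mm (grill y) by 40 mm tall, on an aluminium track 40 mm wide along the grill's y on the control ledge; this point is about 89 mm above the counter, the track's top 48 mm. Axes as the grill's
- heat (a joint): position of the control grip along its track, m: 0 to 0.12, growing towards the grill's +y; it sits at grill y = value - 0.06. About 1.5 N of friction; it stays where it is left
- pointer: small steel pointer, fixed on the control ledge at the robot's side of the track, 24 mm long (grill x), 10 mm wide, 13 mm tall, its thin blade pointing at the track; its place along the track differs each time. Origin under its middle, on the ledge. The grip is set when this and the grip's middle have the same grill y
- holder: wooden block, 64 x 64 mm, 80 mm tall, fixed, with a hole 17 mm across and 74 mm deep from its top, in which the probe hangs. Origin at the centre of its underside. A second identical block holds the dial thermometer
- probe: surface probe. Flat-sided black handle 28 mm (its x) by 22 mm (its y), 85 mm tall, standing on its holder's top with the thin stem (8 mm across) hanging in the hole. Origin on its axis at the handle's lower end; z runs up along the handle. With the foot out, the foot's lower face is 66 mm below the origin (z = -66 mm). Mass 80 to 160 g
- foot (a point): centre of the lower (contact) face of the probe's round flat copper foot, 12 mm across and 4 mm thick, on a thin sprung rod at the lower end of the stem
- probe_foot (a joint): how far the foot is pushed in, m: 0 (out) to 0.014 (stop). Spring of 350 N/m: half-way, 0.007, is about 2.5 N; past the stop it is rigid
- dial: dial thermometer in the second wooden holder: thin 62 mm spike under a 24 mm collar and a flat round head 48 mm across; 28 mm tall above the holder. Not the probe. Origin on its axis at the holder's top
- mill: turned dark-wood pepper mill, 54 mm across, 156 mm tall, standing between the grill and the holders; origin at the centre of its underside
- pinch: small white bowl, 80 mm across, 45 mm tall; origin at the centre of its underside
- jar: glass jar, 80 mm across, 110 mm tall; origin at the centre of its underside
- dish: shallow wooden dish, 200 mm across, 30 mm tall, on the left; origin at the centre of its underside

How it is judged:
By the outcome, as a careful person would: the job done as asked, in the order asked, and still so for the second after the job is handed in, while the arm keeps its last pose, push and grip.
It also fails if it takes over 53 s, if anything falls off the work surface, if the arm or the gripper's body presses on something with over 40 N, if the wrist force passes 120 N, or if a joint passes its speed limit or range.

## Working session

There is one attempt and no reset: what is moved stays moved. The work goes in short steps, Python scripts to look and compute and a shell command to move; the robot and the scene stay as the last step left them, time stands still between calls to the robot, and variables do not carry over. Pictures are saved under pics/ and viewed, at most 10 in all, crops included, and the job is handed in when it is done.

```bash
mkdir -p pics
python3 - <<'E'
from rig import *
import cv2
s=sense();print({k:s[k] for k in ("time_s","eef_pos","ee_rot","force","grip_width")})
for n in("side","top","wrist"):
    cv2.imwrite(f"pics/{n}0.png",capture(n)); print(n,camera_model(n))
E
```

```text
{'time_s': 0.0, 'eef_pos': array([219.08670116, 476.81035723, 230.70200578]), 'ee_rot': array([-2.99324969e-04,  2.13754483e-01,  9.76887172e-01, -6.20754502e-04]), 'force': array([0.23153727, 0.55271532, 0.18251658]), 'grip_width': 1.0012769339730745}
side {'fx': 451.93323812480725, 'fy': 451.93323812480725, 'cx': 275.971428334213, 'cy': 206.07631135826566, 'k1': -0.12278730322783642, 'world_from_camera': array([[ 8.10867208e-01,  3.31073456e-01, -4.82581328e-01,
         2.66810589e+01],
       [-5.85212986e-01,  4.65028387e-01, -6.64284849e-01,
        -5.82961885e+02],
       [ 4.48693569e-03,  8.21059661e-01,  5.70824755e-01,
         7.21605040e+02],
       [ 0.00000000e+00,  0.00000000e+00,  0.00000000e+00,
         1.00000000e+00]])}
top {'fx': 517.684592213475, 'fy': 517.684592213475, 'cx': 288.55287205058244, 'cy': 203.97344115599537, 'k1': -0.08727324619628325, 'world_from_camera': array([[-3.38176372e-02,  9.78130050e-01, -2.05226637e-01,
         3.08034233e+02],
       [-9.99425849e-01, -3.35249476e-02,  4.90414929e-03,
         1.63055045e+02],
       [-2.08331645e-03,  2.05274652e-01,  9.78702190e-01,
         1.28523493e+03],
       [ 0.00000000e+00,  0.00000000e+00,  0.00000000e+00,
         1.00000000e+00]])}
wrist {'fx': 346.0959554591445, 'fy': 346.0959554591445, 'cx': 273.5844741859854, 'cy': 210.18270873520464, 'k1': -0.06917011702660683, 'T_tool_cam': array([[ 1.17299298e-05,  9.53808436e-01,  3.00415490e-01,
         7.78569861e+01],
       [ 9.99999987e-01, -5.94658399e-05,  1.49756226e-04,
         3.75702261e-01],
       [ 1.60703211e-04,  3.00415485e-01, -9.53808425e-01,
        -1.42263220e+02],
       [ 0.00000000e+00,  0.00000000e+00,  0.00000000e+00,
         1.00000000e+00]])}
```

View pics/top0.png

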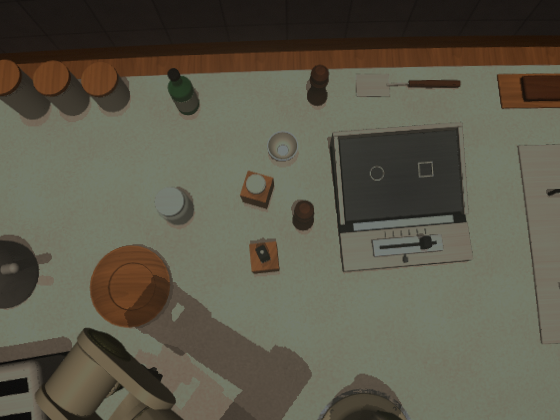

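View pics/side0.png

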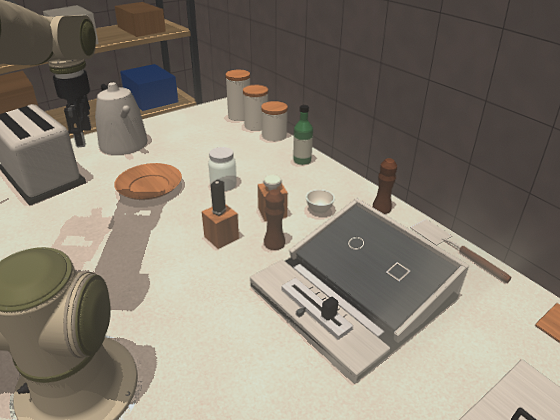

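The top picture shows the ring at (377,173), the square at (426,170), the grip near (430,242), the pointer at (405,258) and the probe holder at (264,256). The side picture shows the probe's handle at (217,197), the grip at (329,308) and the pointer at (300,312). I'll enlarge both.

Run:
```python
import cv2,numpy as np
a=cv2.imread("pics/top0.png")[120:275,235:475]; b=cv2.imread("pics/side0.png")[170:380,195:475]
g=lambda i:(255*(i/255.)**.6).astype('uint8')
cv2.imwrite("pics/topc.png",g(cv2.resize(a,None,fx=3.3,fy=3.3,interpolation=cv2.INTER_CUBIC)))
cv2.imwrite("pics/sidec.png",g(cv2.resize(b,None,fx=2.8,fy=2.8,interpolation=cv2.INTER_CUBIC)))
```

```text
(no output)
```

View pics/topc.png

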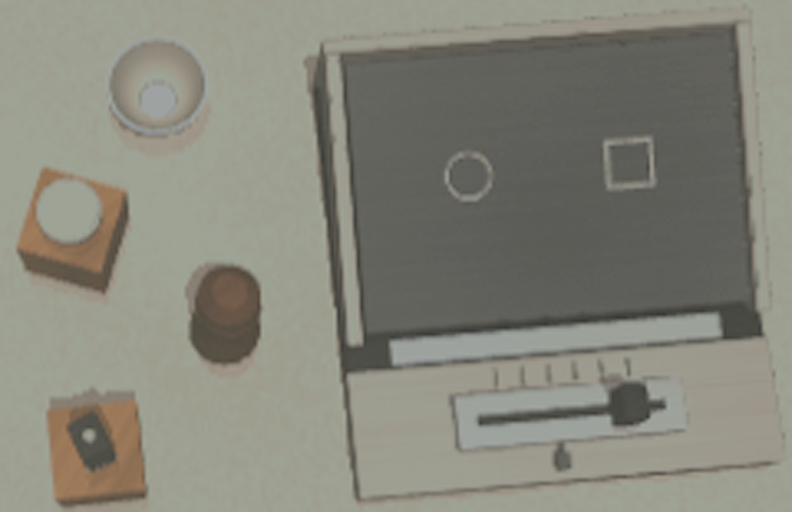

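View pics/sidec.png

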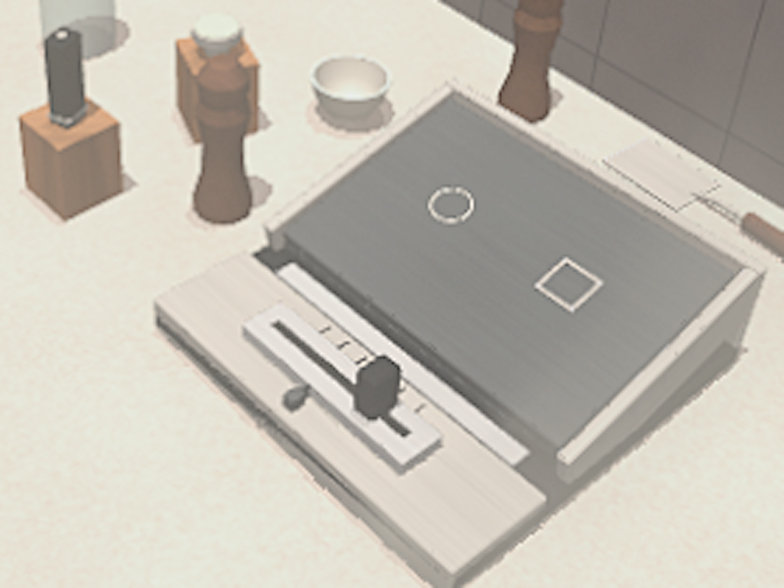

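The enlarged top picture shows the grip's top at about (630,402), the pointer at (562,458), the ring at (469,176), the square at (629,163) and the handle-top dot at (90,436). In the side crop these are the ring (451,205), square (569,285) and dot (62,35).

```bash
cat > h.py <<'E'
from rig import *
import numpy as np, cv2, sys
from scipy.spatial.transform import Rotation as Rt
from scipy.optimize import least_squares
def q2R(q): return Rt.from_quat([q[1],q[2],q[3],q[0]]).as_matrix()
def pose(s=None):
    s=s or sense(); return np.array(s["eef_pos"]),q2R(s["ee_rot"])
def T(name,p=None,R=None):
    c=camera_model(name)
    if name!="wrist": return c,c["world_from_camera"]
    M=np.eye(4);M[:3,:3]=R;M[:3,3]=p
    return c,M@c["T_tool_cam"]
def proj(cT,P):
    c,W=cT; P=(np.atleast_2d(P)-W[:3,3])@W[:3,:3]
    u=P[:,0]/-P[:,2];v=-P[:,1]/-P[:,2];k=1+c["k1"]*(u*u+v*v)
    return np.c_[c["cx"]+c["fx"]*u*k,c["cy"]+c["fy"]*v*k]
def onz(cT,px,z):
    c,W=cT
    K=np.array([[c["fx"],0,c["cx"]],[0,c["fy"],c["cy"]],[0,0,1.]])
    u,v=cv2.undistortPoints(np.array([[px]],float),K,np.array([c["k1"],0,0,0.]))[0,0]
    # cv2 model: x_d = x*(1+k1 r^2), same as given
    d=W[:3,:3]@[u,-v,-1]; o=W[:3,3]
    return o+d*(z-o[2])/d[2]
def grillpt(g,P):
    P=np.atleast_2d(P); a=g[2]; R=np.array([[np.cos(a),-np.sin(a),0],[np.sin(a),np.cos(a),0],[0,0,1]])
    return P@R.T+[g[0],g[1],0]
def delta(p,R,pt,Rt_):
    print("shift(tool units)",np.round(R.T@(np.array(pt)-p)/25,2),"turn units",np.round(np.degrees(Rt.from_matrix(R.T@Rt_).as_rotvec())/8,2))
E
python3 - <<'E'
from h import *
t=T("top");s=T("side")
tc=lambda x,y:(235+(x+.5)/3.3-.5,120+(y+.5)/3.3-.5)
sc=lambda x,y:(195+(x+.5)/2.8-.5,170+(y+.5)/2.8-.5)
ca,sa=np.cos(np.radians(14)),np.sin(np.radians(14))
ring=[35+10*ca,60,75+10*sa];sq=[35+10*ca,-60,75+10*sa]
obs=[(t,tc(469,176),ring),(t,tc(629,163),sq),(s,sc(451,205),ring),(s,sc(569,285),sq)]
f=lambda g:np.concatenate([(proj(c,grillpt(g,P))[0]-px) for c,px,P in obs])
r=least_squares(f,[650,-30,0.1]);print(r.x,r.fun.round(2));g=r.x
R=grillpt([0,0,g[2]],np.eye(3)) 
def togrill(P): a=g[2];d=P[:2]-g[:2];return np.array([d[0]*np.cos(a)+d[1]*np.sin(a),-d[0]*np.sin(a)+d[1]*np.cos(a),P[2]])
for n,c,px,z in(("grip top t",t,tc(630,402),89),("grip s",s,sc(379,366),89),("ptr t",t,tc(562,458),40),("ptr s",s,sc(296,395),40)):
    P=onz(c,px,z);print(n,P.round(1),togrill(P).round(1))
# handle top
for z in(165,):
    print("handle",onz(t,tc(90,436),z),onz(s,sc(62,35),z))
for q in((48,409),(136,399),(145,494),(57,503)): print("holder",onz(t,tc(*q),80).round(1))
for q in((225,290),): print("mill",onz(t,tc(231,288),156).round(1))
print("ring",grillpt(g,ring))
E
```

```text
[ 5.89451839e+02 -1.19553591e+02  5.32795623e-02] [-0.72 -0.1  -0.53 -0.22  0.23  0.83  0.12  0.74]
grip top t [ 458.3 -160.3   89. ] [-133.1  -33.7   89. ]
grip s [ 461.6 -160.6   89. ] [-129.9  -34.2   89. ]
ptr t [ 425.1 -119.7   40. ] [-164.1    8.6   40. ]
ptr s [ 428.7 -114.3   40. ] [-160.3   13.8   40. ]
handle [438.93402945 218.81373537 165.        ] [441.84085803 224.408885   165.        ]
holder [469.1 252.4  80. ]
holder [474.2 189.7  80. ]
holder [406.6 185.4  80. ]
holder [402.4 247.4  80. ]
mill [536.9 121.8 156. ]
ring [[630.89610014 -57.25810504  77.41921896]]
```

Grill pose: x 589, y −120, yaw 3.05°. The grip is at grill y ≈ −34, the pointer at about +10, and the probe near (440,221). First I'll go over the probe for a close look.

```bash
python3 -m crank '[[[0,0,-0.4,0,0,-0.87,60],[0,0,-0.4,0,0,-0.87,60],[0,0,-0.4,0,0,-0.87,60],[0,0,-0.4,0,0,-0.86,60],[-0.8,-1,0,0,0,0,60],[-0.8,-1,0,0,0,0,60],[-0.8,-1,0,0,0,0,60],[-0.8,-1,0,0,0,0,60]]]'
python3 -m crank '[[[-0.73,-0.96,0,0,0,0,60],[-0.73,-0.96,0,0,0,0,60],[-0.73,-0.96,0,0,0,0,60],[-0.73,-0.96,0,0,0,0,60],[-0.73,-0.96,0,0,0,0,60],[-0.73,-0.96,0,0,0,0,60],[-0.7,-0.94,0,0,0,0,60],[0,0,0,0,0,0,60]]]'
python3 - <<'E'
from h import *
p,R=pose();cv2.imwrite("pics/w1.png",capture("wrist"));np.savez("w1.npz",p=p,R=R);print(p,R)
E
```

```text
time_s: 0.95
eef_pos: [305.1, 380.4, 271.1]
ee_rot: [-0.0, -0.027, 1.0, -0.0]
force: [0.7, 0.2, 0.3]
grip_width: 0.705
grip_force: 0.0
time_s: 1.75
eef_pos: [441.8, 218.9, 270.8]
ee_rot: [-0.0, -0.025, 1.0, -0.0]
force: [-0.8, -0.1, 0.2]
grip_width: 0.704
grip_force: 0.0
[441.78478557 218.90544111 270.78076512] [[-9.98735179e-01 -5.02764327e-02 -5.67850840e-04]
 [-5.02760269e-02  9.98735110e-01 -7.07528052e-04]
 [ 6.02704558e-04 -6.78083872e-04 -9.99999588e-01]]
```

View pics/w1.png

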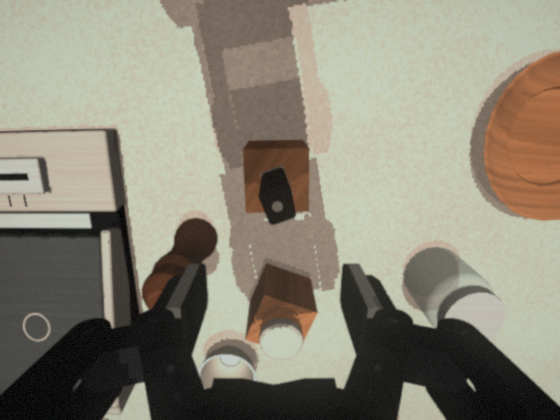

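Handle top is at about (277,207) in the wrist picture, the holder behind it. I'll move over the grip and enlarge both crops together.

```bash
python3 -m crank '[[[0.03,-0.9,0.19,0,0,0,60],[0.03,-0.9,0.19,0,0,0,60],[0.03,-0.9,0.19,0,0,0,60],[0.03,-0.9,0.19,0,0,0,60],[0.03,-0.9,0.19,0,0,0,60],[0.03,-0.9,0.19,0,0,0,60],[0.03,-0.9,0.19,0,0,0,60],[0.03,-0.9,0.19,0,0,0,60]]]'
python3 -m crank '[[[0.03,-0.9,0.19,0,0,0,60],[0.03,-0.9,0.19,0,0,0,60],[0.03,-0.9,0.19,0,0,0,60],[0.03,-0.9,0.19,0,0,0,60],[0.03,-0.9,0.19,0,0,0,60],[0.03,-0.9,0.19,0,0,0,60],[0.03,-0.9,0.19,0,0,0,60],[0.03,-0.9,0.19,0,0,0,60]]]'
python3 - <<'E'
from h import *
p,R=pose();w=capture("wrist");cv2.imwrite("pics/w2.png",w);np.savez("w2.npz",p=p,R=R);print(p,R)
a=cv2.imread("pics/w1.png")[130:250,220:340]
g=lambda i:(255*(i/255.)**.5).astype('uint8')
A=g(cv2.resize(a,(360,360),interpolation=cv2.INTER_CUBIC)) 
B=g(cv2.resize(w[60:300,160:380],(440,480),interpolation=cv2.INTER_CUBIC))
C=np.zeros((480,800,3),np.uint8);C[:360,:360]=A;C[:,360:]=B
cv2.imwrite("pics/c2.png",C)
E
```

```text
time_s: 2.6
eef_pos: [443.5, 41.1, 233.1]
ee_rot: [-0.0, -0.027, 1.0, 0.0]
force: [-0.5, -0.4, -0.5]
grip_width: 0.703
grip_force: 0.0
time_s: 3.4
eef_pos: [447.6, -138.9, 195.1]
ee_rot: [-0.0, -0.027, 1.0, 0.0]
force: [0.3, -0.6, -0.1]
grip_width: 0.705
grip_force: 0.0
[ 447.64611424 -138.91826158  195.10996087] [[-9.98499878e-01 -5.47539185e-02 -4.16669450e-05]
 [-5.47539279e-02  9.98499841e-01  2.72484572e-04]
 [ 2.66848399e-05  2.74357241e-04 -9.99999962e-01]]
```

View pics/c2.png

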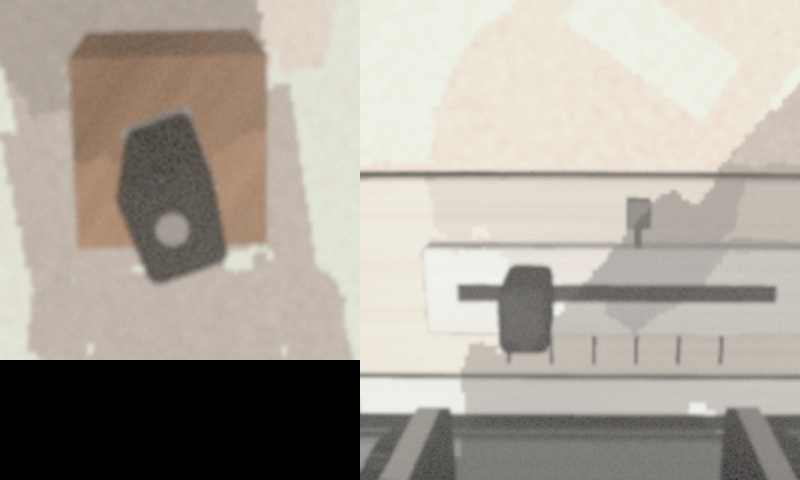

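The left half shows the handle top's dot at (277,207) with its short sides turned about 18° from the tool's y. The right half shows the pointer's blade at picture (299,178) and the grip top's middle at about (243,216).

Run:
```python
from h import *
g=np.array([589.45,-119.55,.05328])
def tog(P): a=g[2];d=P[:2]-g[:2];return np.round([d[0]*np.cos(a)+d[1]*np.sin(a),-d[0]*np.sin(a)+d[1]*np.cos(a),P[2]],1)
w1=np.load("w1.npz");w2=np.load("w2.npz")
a=T("wrist",w1["p"],w1["R"]);b=T("wrist",w2["p"],w2["R"])
fb=lambda x,y:(160+(x-360+.5)/2-.5,60+(y+.5)/2-.5)
fa=lambda x,y:(220+(x+.5)/3-.5,130+(y+.5)/3-.5)
print("handle",onz(a,fa(172,230),165)); print("handle base end",[onz(a,fa(*q),80).round(1) for q in((125,130),(188,110))])
for n,q,z in(("tip",(638,245),43),("ptr body",(638,214),47),("track L",(424,248),48),("griptop",(525.5,312),89),("griptop far",(525.5,351),89),("tick1",(594,350),34),("tick3",(636,350),34),("tick2",(678,350),34),("slotL",(458,293),48),("slotR",(776,293),48),("ledge front",(638,174),34)):
    P=onz(b,fb(*q),z);print(n,P.round(1),tog(P))
# topface holder corners
for q in((70,58),(267,55),(268,245),(78,247)): print(onz(a,fa(*q),80).round(1))
```

```text
handle [439.07984061 222.03515701 165.        ]
handle base end [array([431.5, 207.1,  80. ]), array([423.9, 227.2,  80. ])]
tip [ 436.1 -116.8   43. ] [-153.    10.9   43. ]
ptr body [ 421.8 -118.2   47. ] [-167.4   10.3   47. ]
track L [ 441.2 -208.9   48. ] [-152.8  -81.3   48. ]
griptop [ 453.9 -161.3   89. ] [-137.5  -34.5   89. ]
griptop far [ 469.8 -160.9   89. ] [-121.7  -34.9   89. ]
tick1 [ 489.6 -132.8   34. ] [-100.5   -7.9   34. ]
tick3 [ 488.5 -113.1   34. ] [-100.5   11.8   34. ]
tick2 [487.4 -93.3  34. ] [-100.5   31.6   34. ]
slotL [ 460.6 -194.2   48. ] [-132.6  -67.7   48. ]
slotR [453. -55.  48.] [-132.8   71.7   48. ]
ledge front [ 406.5 -118.4   34. ] [-182.6   10.9   34. ]
[409.  188.6  80. ]
[404.9 251.3  80. ]
[468.3 256.7  80. ]
[472.3 192.8  80. ]
```

```bash
python3 -m crank '[[[-0.17,-0.45,0.4,0,0,0,50],[-0.16,-0.45,0.7,0,0,0,50],[0,0,0.9,0,0,0,50],[0,0,0.9,0,0,0,50],[0,0,0.9,0,0,0,50],[0,0,0.9,0,0,0,50],[0,0,0.5,0,0,0,50],[0,0,0.28,0,0,0,50]]]' 20
python3 -m crank '[[[0,0,0,0,0,0,50],[0,0,0,0,0,0,15],[0,0,0,0,0,0,15],[0,0,0,0,0,0,15],[0,0,0,0,0,0,15],[0,0,0,0,0,0,15],[0,0,0,0,0,0,15],[0,0,0,0,0,0,15]]]' 20
```

```text
time_s: 4.25
eef_pos: [456.9, -160.0, 56.9]
ee_rot: [-0.001, -0.027, 1.0, 0.001]
force: [0.6, 0.8, 0.9]
grip_width: 0.588
grip_force: 0.0
time_s: 5.05
eef_pos: [457.6, -161.3, 59.1]
ee_rot: [0.001, -0.027, 1.0, -0.0]
force: [0.5, 0.8, 6.6]
grip_width: 0.231
grip_force: 25.0
```

```bash
python3 -m crank '[[[0,0.3,0,0,0,0,15],[0,0.3,0,0,0,0,15],[0,0.3,0,0,0,0,15],[0,0.3,0,0,0,0,15],[0,0.3,0,0,0,0,15],[0,0.3,0,0,0,0,15],[0,0,0,0,0,0,15],[0,0,0,0,0,0,15]]]'
python3 - <<'E'
from h import *
p,R=pose();w=capture("wrist");cv2.imwrite("pics/w3.png",w);np.savez("w3.npz",p=p,R=R)
print(p, "TCP moved along grill y", (p-[457.6,-161.3,0])@[-.0533,.9986,0])
E
```

```text
time_s: 5.85
eef_pos: [455.3, -116.1, 59.1]
ee_rot: [0.001, -0.027, 1.0, -0.0]
force: [0.2, 1.6, 6.0]
grip_width: 0.228
grip_force: 25.1
[ 455.27222995 -116.05273894   59.06058608] TCP moved along grill y 45.30798503563953
```

```bash
python3 -m crank '[[[0,0,0,0,0,0,50],[0,0,0,0,0,0,50],[0,0,0,0,0,0,50],[0,0,-0.6,0,0,0,50],[0,0,-1,0,0,0,50],[0,0,-1,0,0,0,50],[0,0,-1,0,0,0,50],[0,0,-1,0,0,0,50]]]'
python3 -m crank '[[[0,0,-0.8,0,0,0,60],[0,0,0,0,0,0,60],[0,0,0,0,0,0,60],[0,0,0,0,0,0,60],[0,0,0,0,0,0,60],[0,0,0,0,0,0,60],[0,0,0,0,0,0,60],[0,0,0,0,0,0,60]]]'
python3 - <<'E'
from h import *
p,R=pose();w=capture("wrist");cv2.imwrite("pics/w4.png",w);np.savez("w4.npz",p=p,R=R);print(p,R)
g=lambda i:(255*(i/255.)**.5).astype('uint8')
cv2.imwrite("pics/c4.png",g(cv2.resize(w[70:250,160:400],(800,600),interpolation=cv2.INTER_CUBIC)))
E
```

```text
time_s: 6.7
eef_pos: [454.5, -116.1, 174.2]
ee_rot: [-0.0, -0.027, 1.0, 0.0]
force: [-0.3, -0.6, 0.3]
grip_width: 0.585
grip_force: 0.0
time_s: 7.5
eef_pos: [454.7, -116.2, 193.1]
ee_rot: [-0.0, -0.027, 1.0, 0.0]
force: [-0.1, -0.3, 0.4]
grip_width: 0.706
grip_force: 0.0
[ 454.65196798 -116.17226741  193.13878658] [[-9.98558742e-01 -5.36690161e-02 -2.73955837e-04]
 [-5.36690478e-02  9.98558772e-01  1.09657174e-04]
 [ 2.67675812e-04  1.24202079e-04 -9.99999956e-01]]
```

View pics/c4.png

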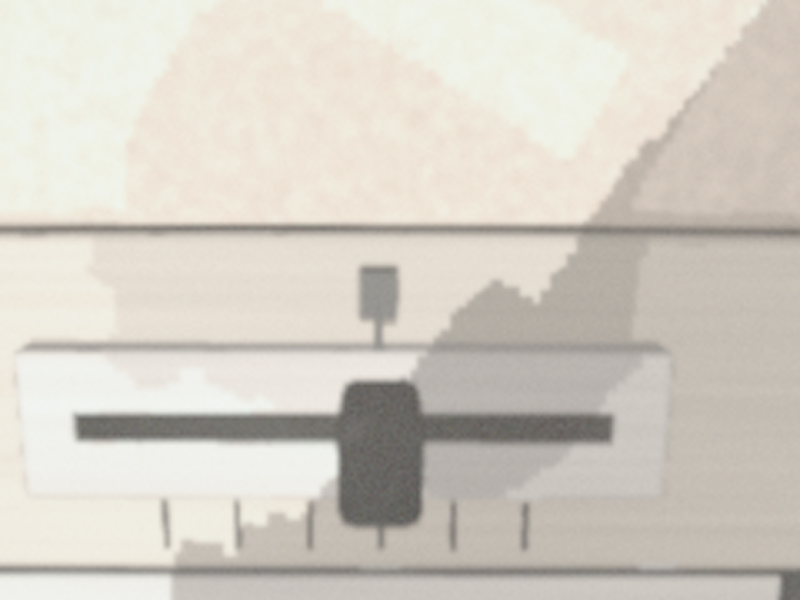

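The picture shows the grip's middle at column 380.5 and the pointer at 378.5, about 0.4 mm apart, so the grip is set. Now the probe.

```bash
python3 -m crank '[[[0,0.9,-0.2,0,0,0,60],[0,0.9,-0.2,0,0,0,60],[0,0.9,-0.2,0,0,0,60],[0,0.9,-0.2,0,0,0,60],[0,0.9,-0.2,0,0,0,60],[0,0.9,-0.2,0,0,0,60],[0,0.9,-0.2,0,0,0,60],[0,0.9,-0.2,0,0,0,60]]]'
python3 -m crank '[[[0,0.9,0,0,0,0,60],[0,0.9,0,0,0,0,60],[0,0.9,0,0,0,0,60],[0,0.9,0,0,0,-0.45,60],[0,0,0,0,0,-0.6,60],[0,0,0,0,0,-0.6,60],[0,0,0,0,0,-0.6,60],[0,0,0,0,0,0,60]]]'
python3 - <<'E'
from h import *
p,R=pose();print(p)
a=np.radians(111);y=np.array([np.cos(a),np.sin(a),0]);z=np.array([0,0,-1.]);Rg=np.c_[np.cross(y,z),y,z]
delta(p,R,[439,221.7,112],Rg)
E
```

```text
time_s: 8.35
eef_pos: [444.9, 64.5, 233.6]
ee_rot: [0.0, -0.027, 1.0, -0.0]
force: [0.8, 0.6, 0.4]
grip_width: 0.705
grip_force: 0.0
time_s: 9.15
eef_pos: [440.2, 153.5, 233.3]
ee_rot: [-0.0, -0.183, 0.983, -0.0]
force: [0.1, -1.0, 0.1]
grip_width: 0.699
grip_force: 0.0
[440.1642013  153.47003742 233.27161266]
shift(tool units) [-0.94  2.56  4.85] turn units [ 0.   -0.    0.02]
```

```bash
python3 -m crank '[[[-0.32,0.86,0,0,0,0,60],[-0.31,0.85,0,0,0,0,60],[-0.31,0.85,0.2,0,0,0,60],[0,0,0.9,0,0,0,60],[0,0,0.9,0,0,0,60],[0,0,0.9,0,0,0,60],[0,0,0.9,0,0,0,60],[0,0,0.7,0,0,0,60]]]'
python3 -m crank '[[[0,0,0.35,0,0,0,60],[0,0,0,0,0,0,60],[0,0,0,0,0,0,18],[0,0,0,0,0,0,18],[0,0,0,0,0,0,18],[0,0,0,0,0,0,18],[0,0,0,0,0,0,18],[0,0,0,0,0,0,18]]]' 30
```

```text
time_s: 9.95
eef_pos: [438.8, 221.5, 119.5]
ee_rot: [-0.001, -0.182, 0.983, -0.0]
force: [0.4, 0.9, -0.3]
grip_width: 0.701
grip_force: 0.0
time_s: 10.75
eef_pos: [439.6, 221.7, 112.9]
ee_rot: [0.001, -0.183, 0.983, 0.0]
force: [-1.1, -1.0, 6.7]
grip_width: 0.254
grip_force: 32.2
```

```bash
python3 -m crank '[[[0,0,0,0,0,0,18],[0,0,0,0,0,0,18],[0,0,-0.2,0,0,0,18],[0,0,-0.4,0,0,0,18],[0,0,-0.8,0,0,0,18],[0,0,-0.8,0,0,0,18],[0,0,-0.8,0,0,0,18],[0,0,-0.8,0,0,0,18]]]' 70
python3 -m crank '[[[0,0,-0.8,0,0,0,18],[0,0,-0.8,0,0,0,18],[0,0,-0.8,0,0,0,18],[0,0,-0.2,0,0,0,18],[0,0,0,0,0,0,18],[0,0,0,0,0,0,18],[0,0,0,0,0,0,18],[0,0,0,0,0,0,18]]]'
python3 - <<'E'
from h import *
s=sense();p,R=pose(s);print(s["force"],s["wrist_torque"]);a=capture("wrist");b=capture("side");np.savez("w5.npz",p=p,R=R)
cv2.imwrite("pics/w5.png",a);cv2.imwrite("pics/s5.png",b)
f=p+R[:,2]*98.9; print("predicted foot px wrist",proj(T("wrist",p,R),f),"side",proj(T("side"),f),"orig side",proj(T("side"),p+R[:,2]*32.9))
u=proj(T("side"),f)[0].astype(int)
g=lambda i:(255*(i/255.)**.5).astype('uint8')
C=np.zeros((480,800,3),np.uint8)
u0=proj(T("wrist",p,R),f)[0].astype(int);print(u,u0)
C[:,:400]=g(cv2.resize(a[u0[1]-60:u0[1]+60,u0[0]-50:u0[0]+50],(400,480),interpolation=cv2.INTER_CUBIC))
C[:,400:]=g(cv2.resize(b[u[1]-90:u[1]+30,u[0]-50:u[0]+50],(400,480),interpolation=cv2.INTER_CUBIC))
cv2.imwrite("pics/c5.png",C)
E
```

```text
time_s: 11.55
eef_pos: [438.9, 221.6, 208.5]
ee_rot: [0.0, -0.183, 0.983, 0.0]
force: [0.1, 0.6, -1.3]
grip_width: 0.247
grip_force: 68.4
time_s: 12.35
eef_pos: [438.9, 221.6, 271.4]
ee_rot: [-0.001, -0.183, 0.983, -0.0]
force: [-0.3, -0.1, -1.8]
grip_width: 0.251
grip_force: 68.4
[-0.25309867 -0.11522131 -1.82280398] [-0.02746169  0.02750288 -0.04335857]
predicted foot px wrist [[272.25972    211.93939586]] side [[216.06631131 180.38218849]] orig side [[214.07322555 155.26862331]]
[216 180] [272 211]
```

View pics/c5.png

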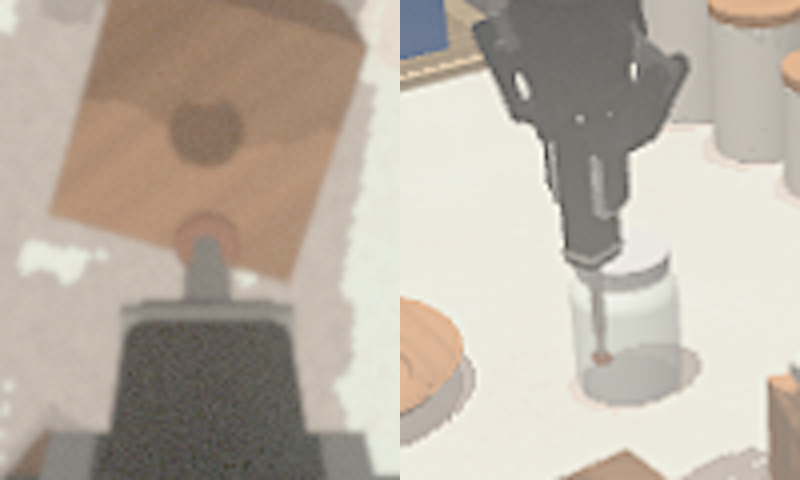

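The wrist crop shows the copper foot at picture (273.7,210.5), and in the side view it is at (216.2,179.7). Both are within about 1 mm of the prediction, so the probe is held straight. I'll work out the approach.

```bash
cat >> h.py <<'E'
G=np.array([589.45,-119.55,.05328])
def Rplate():
    return Rt.from_euler("z",G[2]).as_matrix()@Rt.from_euler("y",-14,degrees=True).as_matrix()
def Rtool():
    P=Rplate(); return np.c_[-P[:,0],P[:,1],-P[:,2]]
def ringw(): return grillpt(G,[35+10*np.cos(np.radians(14)),60,75+10*np.sin(np.radians(14))])[0]
FOOT=np.array([.5,0,98.9])
def tcp_for(foot): return np.array(foot)-Rtool()@FOOT
E
python3 - <<'E'
from h import *
p,R=pose();n=Rplate()[:,2];print(n)
Rv=Rt.from_euler("z",G[2]).as_matrix()@np.diag([-1,1,-1.])
delta(p,R,p,Rv)
t=tcp_for(ringw()+40*n);print(t)
delta(p,Rv,t,Rtool())
E
```

```text
[-0.2415786  -0.0128835   0.97029573]
shift(tool units) [0. 0. 0.] turn units [-0.   -0.01  2.25]
[597.82342627 -59.01817761 212.31425628]
shift(tool units) [ -5.75 -11.55   2.37] turn units [-0.   -1.75  0.  ]
```

```bash
python3 -m crank '[[[0,0,-0.3,0,0,0.75,18],[0,0,-0.3,0,0,0.75,18],[0,0,-0.3,0,0,0.75,18],[-0.3,-0.5,0,0,0,0,18],[-0.4,-0.8,0,0,0,0,18],[-0.4,-0.8,0,0,0,0,18],[-0.4,-0.8,0,0,0,0,18],[-0.4,-0.8,0,0,0,0,18]]]'
python3 -m crank '[[[-0.4,-0.8,0,0,0,0,18],[-0.4,-0.8,0,0,0,0,18],[-0.4,-0.8,0,0,0,0,18],[-0.4,-0.8,0,0,0,0,18],[-0.4,-0.8,0,0,0,0,18],[-0.4,-0.8,0,0,0,0,18],[-0.4,-0.8,0,0,0,0,18],[-0.4,-0.8,0,0,0,0,18]]]'
python3 -m crank '[[[-0.4,-0.8,0,0,0,0,18],[-0.25,-0.65,0,0,0,0,18],[0,0,0.6,0,0,0,18],[0,0,0.7,0,0,0,18],[0,0,0.7,0,0,0,18],[0,0,0.6,0,-0.6,0,18],[0,0,0,0,-0.6,0,18],[0,0,0,0,-0.55,0,18]]]'
python3 - <<'E'
from h import *
p,R=pose();n=Rplate()[:,2]
delta(p,R,tcp_for(ringw()+12*n),Rtool()); print(Rtool().T@(p+R@FOOT-ringw()))
E
```

```text
time_s: 13.25
eef_pos: [492.1, 130.1, 294.0]
ee_rot: [-0.0, -0.028, 1.0, -0.0]
force: [0.1, 0.4, -0.2]
grip_width: 0.246
grip_force: 68.5
time_s: 14.05
eef_pos: [580.4, -25.6, 293.8]
ee_rot: [-0.0, -0.028, 1.0, 0.0]
force: [1.3, 0.3, -1.3]
grip_width: 0.249
grip_force: 68.5
time_s: 14.85
eef_pos: [597.8, -60.0, 228.4]
ee_rot: [0.123, -0.028, 0.992, 0.003]
force: [0.6, 0.3, -1.0]
grip_width: 0.253
grip_force: 68.5
shift(tool units) [0.15 0.04 1.74] turn units [-0.    0.01  0.02]
[ -3.96233172  -0.96221399 -55.6248698 ]
```

```bash
python3 -m crank '[[[0.08,0.02,0.3,0,0,0,18],[0.07,0.02,0.35,0,0,0,18],[0,0,0.35,0,0,0,18],[0,0,0.35,0,0,0,18],[0,0,0.25,0,0,0,18],[0,0,0.1,0,0,0,18],[0,0,0,0,0,0,18],[0,0,0,0,0,0,18]]]'
python3 - <<'E'
from h import *
s=sense();p,R=pose(s);a=capture("wrist");b=capture("side");c=capture("top")
cv2.imwrite("pics/w6.png",a);cv2.imwrite("pics/s6.png",b);cv2.imwrite("pics/t6.png",c);np.savez("w6.npz",p=p,R=R)
f=p+R@FOOT;print(p,s["force"],Rtool().T@(f-ringw()))
W=T("wrist",p,R);print(proj(W,[f,ringw()]),proj(T("side"),[f,ringw()]))
g=lambda i:(255*(i/255.)**.45).astype('uint8')
C=np.zeros((500,800,3),np.uint8)
u=proj(T("side"),ringw())[0].astype(int);u0=proj(W,ringw())[0].astype(int);print(u0,u)
C[:,:400]=g(cv2.resize(a[u0[1]-40:u0[1]+60,u0[0]-40:u0[0]+40],(400,500),interpolation=cv2.INTER_CUBIC))
C[:,400:]=g(cv2.resize(b[u[1]-60:u[1]+40,u[0]-40:u[0]+40],(400,500),interpolation=cv2.INTER_CUBIC))
cv2.imwrite("pics/c6.png",C)
E
```

```text
time_s: 15.65
eef_pos: [604.9, -57.7, 187.7]
ee_rot: [0.122, -0.027, 0.992, 0.003]
force: [-0.2, 0.2, -1.7]
grip_width: 0.253
grip_force: 68.5
[604.88097073 -57.68050241 187.68597765] [-0.16544243  0.22827138 -1.71269358] [ -0.98827505   0.95474489 -14.38091112]
[[272.52673542 211.66413938]
 [271.34138137 204.75469441]] [[355.5795679  239.02839388]
 [355.97990501 243.72102861]]
[271 204] [355 243]
```

View pics/c6.png

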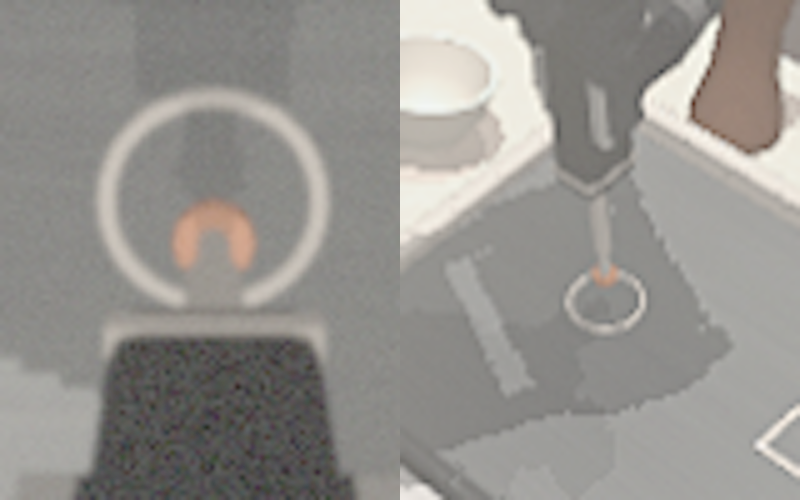

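The wrist crop shows the ring's centre at picture (273.4,203.4) and the foot at (273.5,211.6). In the side crop the ring is at (355.8,242.8) and the foot at (355.6,238.2). The foot is about 1.4 mm short in tool x and about 14 mm above the plate, so I'll shift it and go down.

```bash
python3 -m crank '[[[0.06,-0.02,0,0,0,0.02,18],[0,0,0.1,0,0,0,18],[0,0,0.1,0,0,0,18],[0,0,0.1,0,0,0,18],[0,0,0.1,0,0,0,18],[0,0,0.05,0,0,0,18],[0,0,0,0,0,0,18],[0,0,0,0,0,0,18]]]'
cat > f.py <<'E'
from h import *
F=[];
for i in range(6):
    s=sense();F.append(s["force"]); capture("top")
p,R=pose(s);n=Rplate()[:,2];print(s["time_s"],np.mean(F,0),"Fn",np.mean(F,0)@n,"std",np.std(F,0),"foot rel",Rtool().T@(p+R@FOOT-ringw()),"tilt",np.degrees(np.arccos(-R[:,2]@n)))
E
python3 f.py
python3 -m crank '[[[0,0,0.1,0,0,0,18],[0,0,0.06,0,0,0,18],[0,0,0,0,0,0,18],[0,0,0,0,0,0,18],[0,0,0,0,0,0,18],[0,0,0,0,0,0,18],[0,0,0,0,0,0,18],[0,0,0,0,0,0,18]]]'
python3 f.py
```

```text
time_s: 16.6
eef_pos: [606.0, -58.1, 176.1]
ee_rot: [0.122, -0.025, 0.992, 0.003]
force: [-0.8, 0.9, -1.3]
grip_width: 0.253
grip_force: 68.5
16.85 [-0.02522426  0.24142556 -1.42703678] Fn -1.3816644503220905 std [0.58778884 0.68091162 0.2522269 ] foot rel [ 0.73924023  0.4722649  -2.95656361] tilt 0.0053948154976022605
time_s: 17.7
eef_pos: [607.0, -58.0, 172.3]
ee_rot: [0.122, -0.025, 0.992, 0.003]
force: [0.1, 0.1, -1.3]
grip_width: 0.249
grip_force: 68.5
17.95 [-0.47898656  0.06218833 -0.28409155] Fn -0.160741117879117 std [0.30890997 0.48526809 0.62955067] foot rel [0.77912884 0.52790626 1.09744019] tilt 0.007093842931211285
```

```bash
sed -i 's/range(6)/range(16)/' f.py; python3 f.py; python3 -m crank '[[[0,0,0.08,0,0,0,18],[0,0,0.06,0,0,0,18],[0,0,0,0,0,0,18],[0,0,0,0,0,0,18],[0,0,0,0,0,0,18],[0,0,0,0,0,0,18],[0,0,0,0,0,0,18],[0,0,0,0,0,0,18]]]'
python3 f.py
```

```text
18.75 [-0.30069588  0.05718744 -0.74657607] Fn -0.6524946542573221 std [0.38951323 0.41012548 0.41509609] foot rel [0.776478   0.47359362 1.11263395] tilt 0.0050719978328134276
time_s: 19.6
eef_pos: [607.9, -58.0, 168.9]
ee_rot: [0.122, -0.025, 0.992, 0.003]
force: [-0.2, -0.0, 0.6]
grip_width: 0.251
grip_force: 68.5
20.35 [ 0.04839069 -0.36706196  0.82205123] Fn 0.7906716876855947 std [0.54147115 0.43640398 0.42232274] foot rel [0.72529942 0.45003441 4.59889225] tilt 0.004465910405408888
```

```bash
python3 -m crank '[[[0,0,0.04,0,0,0,18],[0,0,0,0,0,0,18],[0,0,0,0,0,0,18],[0,0,0,0,0,0,18],[0,0,0,0,0,0,18],[0,0,0,0,0,0,18],[0,0,0,0,0,0,18],[0,0,0,0,0,0,18]]]'
sed -i 's/range(16)/range(40)/' f.py; python3 f.py
python3 - <<'E'
from h import *
a=capture("wrist");b=capture("side");g=lambda i:(255*(i/255.)**.45).astype('uint8')
C=np.zeros((500,800,3),np.uint8)
C[:,:400]=g(cv2.resize(a[164:264,231:311],(400,500),interpolation=cv2.INTER_CUBIC))
C[:,400:]=g(cv2.resize(b[183:283,315:395],(400,500),interpolation=cv2.INTER_CUBIC))
cv2.imwrite("pics/c7.png",C)
E
```

```text
time_s: 21.2
eef_pos: [608.1, -58.0, 167.9]
ee_rot: [0.122, -0.025, 0.992, 0.003]
force: [1.1, -0.4, 0.8]
grip_width: 0.248
grip_force: 68.7
23.15 [ 0.27208297 -0.66176669  1.00061097] Fn 0.9136849969360777 std [0.5118477  0.51540269 0.58925524] foot rel [0.78246298 0.47297741 5.61585609] tilt 0.0054146734588306515
```

View pics/c7.png

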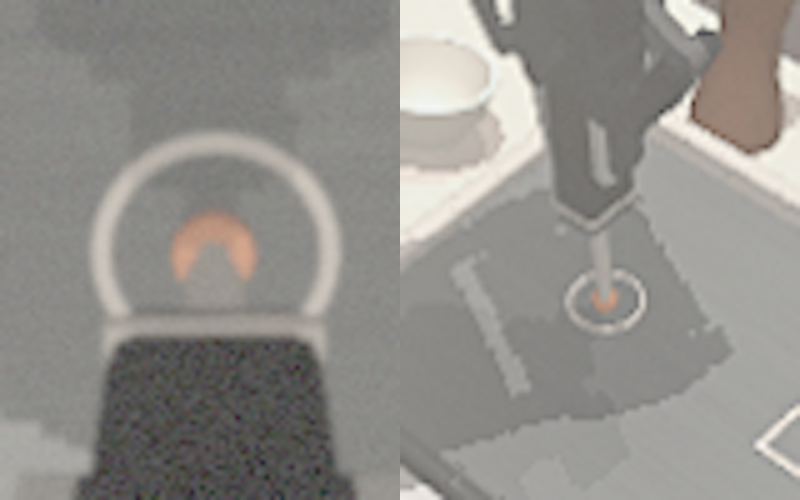

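The foot sits in the ring's middle in both views: wrist crop foot (214,252) against ring (216,251). The force suggests about 6.7 mm of travel and the geometry about 5.6 mm. I'll press another 0.5 mm and hand in.

```bash
python3 -m crank '[[[0,0,0.02,0,0,0,18],[0,0,0,0,0,0,18],[0,0,0,0,0,0,18],[0,0,0,0,0,0,18],[0,0,0,0,0,0,18],[0,0,0,0,0,0,18],[0,0,0,0,0,0,18],[0,0,0,0,0,0,18]]]'
python3 f.py; python3 -c "
from rig import *
print(finish_job())"
```

```text
time_s: 24.1
eef_pos: [608.2, -58.0, 167.4]
ee_rot: [0.122, -0.025, 0.992, 0.003]
force: [0.5, -1.7, 1.7]
grip_width: 0.25
grip_force: 68.7
26.05 [ 0.29082954 -0.70528584  1.25123099] Fn 1.1528924399034162 std [0.55630305 0.45061114 0.56378978] foot rel [0.77476075 0.48475383 6.09667735] tilt 0.002994560647075749
the job is handed in; nothing more can be done
None
```

I handed the job in at about 26 s: the grip is within about 0.4 mm of the pointer, and the probe is held square in the middle of the ring with its foot pressed in an estimated 6–7.5 mm (half-way is 7 mm); the hand-in returned no verdict.

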